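Turn the square tile with the lifter

TASK

Pick up the flat steel lifter, slide its blade under the overhanging edge of the square biscuit-fired tile on the drying stand and tip the tile over, so that it lies flat on the plaster slab behind it with its smooth underside up. Move the tile only with the lifter, not with the gripper, and leave the round tile next to it in its place. Then lay the lifter flat on the bench and let go.

Things in the scene. Friction and masses are not known exactly. Their poses are not given: they have to be found in the camera images.
- tile_center (a point): Square fired-clay tile, 100 x 100 x 8 mm, 0.12-0.2 kg, level on the stand's ledge, in any of three places along it. Point: its centre, half-way up. z axis out of its ribbed back (up at the start), x axis as the stand's. Rear edge 0 to 3 mm short of the slab's step; front edge juts 32 to 35 mm beyond the ledge, free air beneath it down to the bench.
- disc_center (a point): The round tile, same clay, 100 mm across, 8 mm thick, a bystander on the same ledge. The point is its centre.
- lifter_grip (a point): Lifter, like a small trowel, 0.18 kg, flat on the bench left or right of the stand: steel blade 145 x 50 x 2.5 mm, dark wood bar handle above it on two posts, 80 long (x), 20 wide (y), 22 mm high. Point: handle's centre, 35 mm above the blade's underside. x axis along the blade to its free end, 100 mm ahead of the point and roughly away from the robot (rear end 45 mm behind); z up.
- stand: Fixed stand, 380 mm long along y. Origin at bench height under the middle of the step between ledge and slab; x level, from ledge to slab, away from the robot; z up. Wooden ledge from x = -68 mm to 0, top 30 mm above the bench; white plaster slab from x = 0 to 150 mm, top 36 mm above the bench: its 6 mm step stops a tile from sliding back when its front edge is lifted.
There are look-alikes about, which are no part of the job. Leave any turquoise look-alike of the part that bears tile_center alone.

How it is judged:
On the way:
1. the tile's front edge is raised by the lifter, the tile tilted more than 20 degrees (angle between tile_center's own z axis and vertical above 0.35 rad and contact force between lifter and tile above 0.05 N), for 0.1 s.
At the end, for the whole second after the job is handed in: The square tile lies at rest on the plaster slab, ribbed back down and level within 10 degrees, its centre over the slab (20 to 140 mm behind the step); the lifter lies at rest with its blade flat on the bench (within 10 degrees), clear of the tile (angle between tile_center's own z axis and vertical above 2.967 rad and x of tile_center in the frame of stand between 0.02 and 0.14 m and z of tile_center in the frame of stand between 0.034 and 0.05 m and linear speed of each of tile, lifter below 0.02 m/s and contact force between lifter and tile below 0.05 N and angle between lifter_grip's own z axis and vertical below 0.17 rad and height (world z) of lifter_grip below 0.042 m); the robot touches nothing.
It fails at once if the gripper or arm touches the square tile (contact force between any of the fingers, the arm and tile above 1 N).
It fails at once if the round tile is moved more than 20 mm (distance of disc_center from where it was at the start of the episode above 0.02 m).
It also fails if it takes over 58 s, if anything falls off the work surface, if the arm or the gripper's body presses on something with over 40 N, if the wrist force passes 120 N, or if a joint passes its speed limit or range.

ROBOT

A 6-joint arm with a two-finger parallel gripper is mounted at the origin on the work surface. World frame = base frame: x ahead of the robot, y to its left, z up, the work surface at z = 0. Lengths are in m, angles in rad, forces in N, time in s.
With the tool pointing down it reaches from about 0.2 to 0.875 m from the base axis. Payload 3.4 kg.
Tool frame: the origin (TCP) lies between the finger pads; the fingertips stand 25 mm ahead of it and the grasp point (between the pads) lies 6 mm ahead of it (r.nose_length is the z of the fingertips in the tool frame, in m); z points along the fingers, x is the direction in which the jaws open and shut, and the axes are right-handed (so a half turn about z gives the same grasp; the last joint's range is limited). The gripper opens to 94 mm and grips with 3 to 60 N. Pads are 16 mm wide; open, the fingers measure 119 mm over their backs; the gripper's body (75 mm by 177 mm) begins 78 mm behind the grasp point.
Start: joints at [1.023, 0.276, 1.505, -0, 1.361, -0.121], TCP at [0.238, 0.523, 0.23] pointing down, gripper open.
Joint ranges: [-2.89, 2.89], [-0.75, 2.08], [0.22, 2.7], [-1.18, 4.32], [0.11, 2.71], [-2.7, 2.7]. Speed limits (rad/s): [2.57, 2.57, 3.14, 3.14, 3.14, 3.14].

INTERFACE

Orientations are given as a unit quaternion [w, x, y, z].
In Python, from plant import r, gripper_to, inverse_kinematics, vision, models, telemetry gives the robot as it stands. Calls block until the motion is done:
- r.move_to(position, orientation): joint-space move of the TCP to a pose.
- r.move_l(position, rot=None, vel=0.15, guard=None): straight line of the TCP; rot=None keeps the orientation; vel is the mean speed in m/s. With guard (N) it stops when the force on the tool has changed by that much, and returns True; else False.
- r.movej(angles): joint-space move.
- gripper_to(opening, f_grip=None): finger opening in m; f_grip is the grip in N (None keeps the last); returns when the fingers have stopped.
- r.hold(seconds).
- inverse_kinematics(position, orientation): joint angles nearest the present ones, or None.
- vision.snapshot(name): name is "scene" or "top"; returns the picture (400x640x3 uint8, red, green, blue); there is no depth.
- vision.get_calibration(name): a dict with "fx", "fy", "cx", "cy" (pixels), "D" ([k1, k2, p1, p2, k3] as OpenCV has them; the pictures are not rectified), "position" and "orientation" of the camera in the world. Camera axes: x right, y down, z forward; pixel columns grow to the right and rows downward; lengths in m; the calibration is good to about 2 mm. A picture is of the moment at which its call begins. get_calibration takes no time and is no camera call.
A pose or a line that the arm cannot do raises r.PlanningError and nothing moves.
- r.sign_off(): hands the job in, once; it reports no verdict.
Trained networks look in the newest picture that a camera, given by its name, has taken for a name from the list of things; names that differ only in an ending like _2 or _b are one class to them, and where a whole thing is asked for, a point or a joint stands for the part that bears it (a point fixed in the world has none). Each returns a list of dicts, best first, with "score" (0 to 1); they miss things now and then, are a little off and sometimes report something else, mostly with a low value. They report only what shows in the picture. A call takes as long as a camera call. They do not tell look-alikes from the thing itself.
- models.boxes_of(thing, camera): "at" ([x, y, z] in m, in world coordinates, good to about 4 mm: the middle of the surface that is visible of it).
- models.regions_of(thing, camera): "pixels" (400x640 bool, what is visible of it).
- models.mark_of(thing, camera): "at" ([x, y, z] in m, in world coordinates, good to about 4 mm: a listed point, or the origin of a listed thing).
Readings, each from a call of its own:
- telemetry.current_t(): time.
- telemetry.current_joints(): joint angles.
- telemetry.current_dq(): joint speeds.
- telemetry.current_joint_efforts(): joint torques, N m.
- telemetry.current_ee_pos(): TCP position.
- telemetry.current_tool_rot(): TCP orientation.
- telemetry.current_wrist_force(): force on the tool from outside, world axes, zero at the start.
- telemetry.current_torque(): the same for the moment, N m.
- telemetry.current_opening(): finger opening in m.
Only numpy, scipy, OpenCV 4.12 (cv2) and the standard library are available. Lean on these libraries where they do the work, as an engineer would, in place of code of your own. Each camera call takes 0.05 s, during which the arm holds its last target. There are 200 camera calls.

## Working session

There is one attempt and no reset: what is moved stays moved. The work goes in short steps, each a Python script; the robot and the scene stay as the last script left them, time stands still between calls to the robot, and variables do not carry over. Pictures are saved under pics/ and viewed, about 8 in all and at most 12, crops included, and the job is handed in when it is done.

```bash
mkdir -p pics; ls; python3 - <<'E'
from plant import r, vision, models, telemetry
import cv2, numpy as np
for c in ("scene","top"):
    im=vision.snapshot(c); cv2.imwrite(f"pics/{c}0.png",im[:,:,::-1])
    k=vision.get_calibration(c); print(c,k)
    for t in ("tile_center","disc_center","lifter_grip","stand"):
        print(t,[(round(d["score"],2),np.round(d["at"],3).tolist()) for d in models.mark_of(t,c)[:4]])
print(telemetry.current_t(), telemetry.current_tool_rot())
E
```

```text
pics
scene {'fx': 490.42143944751854, 'fy': 490.42143944751854, 'cx': 319.01941724471214, 'cy': 205.5270113429915, 'D': array([-0.04606008,  0.        ,  0.        ,  0.        ,  0.        ]), 'position': array([1.22098634, 0.31505096, 0.99678173]), 'orientation': array([-0.20286222,  0.52553651,  0.76797878, -0.30474069])}
tile_center [(0.85, [0.543, 0.021, 0.034]), (0.56, [0.218, 0.393, 0.002]), (0.53, [0.46, -0.368, 0.038]), (0.3, [0.596, 0.011, -0.002])]
disc_center [(0.61, [0.537, -0.1, 0.037])]
lifter_grip [(0.98, [0.458, -0.368, 0.032])]
stand [(0.86, [0.595, 0.009, -0.001]), (0.57, [0.46, -0.367, 0.035])]
top {'fx': 503.6143372266923, 'fy': 503.6143372266923, 'cx': 318.5481838807616, 'cy': 202.40222310373022, 'D': array([0.03732795, 0.        , 0.        , 0.        , 0.        ]), 'position': array([0.21493348, 0.01783173, 1.50145223]), 'orientation': array([ 0.05742858, -0.6995098 ,  0.70999977, -0.05734384])}
tile_center [(0.82, [0.539, 0.018, 0.034]), (0.69, [0.216, 0.396, 0.003])]
disc_center [(0.7, [0.532, -0.102, 0.034])]
lifter_grip []
stand [(0.75, [0.599, 0.006, -0.0])]
0.5 [-3.21437859e-06  8.40831821e-01  5.41296452e-01 -1.09027261e-05]
```

View pics/scene0.png

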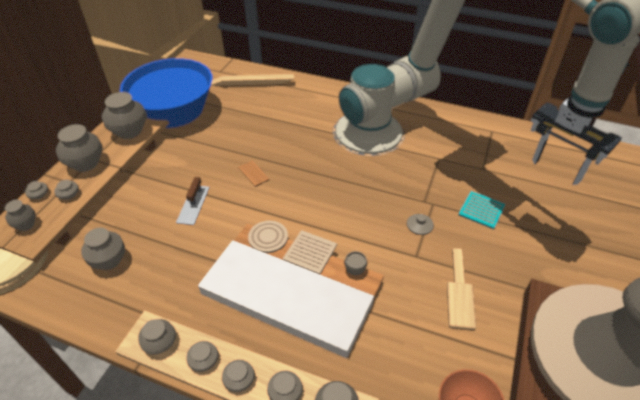

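View pics/top0.png

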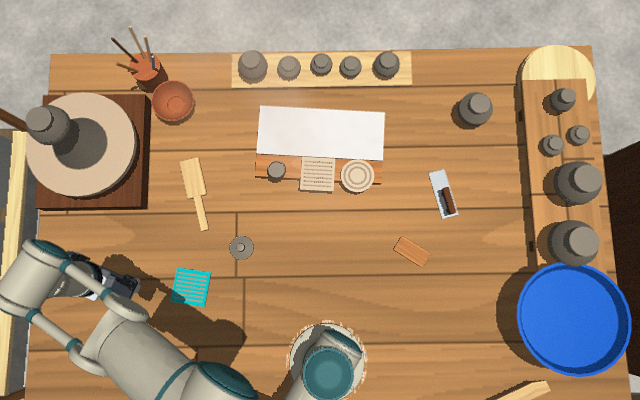

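The scene picture shows the stand with its white slab around (290,295), the square ribbed tile at (310,252) and the disc at (268,236). A small pot sits on the ledge at (356,264), and the lifter is at (193,200) with its blade pointing toward the camera. In the top picture the tile is at (317,174) and the lifter at (443,194). The turquoise look-alike is at (191,286). Next I'll measure the slab corners, the blade rectangle and the tile rectangle.

```bash
cat > h.py <<'E'
import numpy as np, cv2
from scipy.spatial.transform import Rotation as R
from plant import r, gripper_to, inverse_kinematics, vision, models, telemetry
def cam(c):
    k=vision.get_calibration(c); K=np.array([[k["fx"],0,k["cx"]],[0,k["fy"],k["cy"]],[0,0,1]])
    return K,np.array(k["D"]),np.array(k["position"]),R.from_quat(k["orientation"],scalar_first=True)
def to_plane(px,z,c):
    K,D,p,q=cam(c); u=cv2.undistortPoints(np.float64(px).reshape(-1,1,2),K,D).reshape(-1,2)
    d=q.apply(np.c_[u,np.ones(len(u))]); return (p+d*((z-p[2])/d[:,2])[:,None])[:,:2]
def project(P,c):
    K,D,p,q=cam(c); Q=q.inv(); return cv2.projectPoints(np.float64(P).reshape(-1,1,3),Q.as_rotvec(),Q.apply(-p),K,D)[0].reshape(-1,2)
def rect(mask,z,c):
    cs=max(cv2.findContours(mask.astype(np.uint8),0,cv2.CHAIN_APPROX_NONE)[0],key=cv2.contourArea)
    return cv2.minAreaRect(np.float32(to_plane(cs.reshape(-1,2),z,c)*1000))
E
python3 - <<'E'
from h import *
for c in ("scene","top"):
    im=cv2.imread(f"pics/{c}0.png"); hsv=cv2.cvtColor(im,cv2.COLOR_BGR2HSV)
    px=project([[.597,.007,.036],[.671,.007,.036],[.458,-.368,.035],[.52,-.38,.0025]],c); print(c,px.round().tolist())
    roi=np.zeros((400,640),np.uint8)
    cv2.circle(roi,tuple(int(v) for v in px[1]),110,1,-1)
    w=((hsv[...,1]<40)&(hsv[...,2]>170)&(roi>0)).astype(np.uint8)
    w=cv2.morphologyEx(w,cv2.MORPH_OPEN,np.ones((5,5),np.uint8))
    print("slab",rect(w,.036,c), cv2.boxPoints(rect(w,.036,c)).round().tolist())
    vision.snapshot(c)
    for t,z in (("lifter_grip",.0025),("tile_center",.038)):
        for d in models.regions_of(t,c)[:3]:
            m=d["pixels"]; ys,xs=np.nonzero(m); print(t,round(d["score"],2),m.sum(),xs.mean().round(),ys.mean().round(),rect(m,z,c))
im=cv2.imread("pics/scene0.png")[150:290,150:400]; a=cv2.resize(im,None,fx=3,fy=3,interpolation=2)
b=cv2.resize(cv2.imread("pics/top0.png")[150:230,250:475],None,fx=750/225,fy=750/225,interpolation=2)[:,:750]
b=cv2.resize(cv2.imread("pics/top0.png")[160:225,410:475],(420,420),interpolation=2)
cv2.imwrite("pics/crop1.png",np.hstack([cv2.resize(cv2.imread("pics/scene0.png")[165:235,165:225],(360,420),interpolation=2),b]))
E
```

```text
scene [[298.0, 267.0], [285.0, 291.0], [194.0, 189.0], [180.0, 211.0]]
slab ((669.7171630859375, 4.271209716796875), (381.37188720703125, 153.04139709472656), 85.78730010986328) [[579.0, -180.0], [732.0, -192.0], [760.0, 189.0], [607.0, 200.0]]
lifter_grip 0.76 799 193.0 202.0 ((467.3525695800781, -369.42816162109375), (180.80677795410156, 56.733089447021484), 13.98251724243164)
tile_center 0.75 1421 311.0 252.0 ((544.2131958007812, 18.50924301147461), (105.92354583740234, 106.07774353027344), 84.84698486328125)
tile_center 0.65 1071 481.0 210.0 ((249.0010528564453, 388.8911437988281), (98.09249114990234, 111.2948226928711), 79.6812744140625)
tile_center 0.62 1055 268.0 236.0 ((538.1460571289062, -101.90430450439453), (101.22993469238281, 100.36399841308594), 21.11042022705078)
top [[321.0, 156.0], [321.0, 132.0], [449.0, 200.0], [449.0, 181.0]]
slab ((668.3584594726562, 7.5607452392578125), (378.49713134765625, 149.3580780029297), 85.81745147705078) [[580.0, -176.0], [729.0, -187.0], [757.0, 191.0], [608.0, 202.0]]
lifter_grip 0.73 768 443.0 194.0 ((482.09814453125, -358.53790283203125), (143.5150604248047, 51.03281784057617), 13.569794654846191)
tile_center 0.87 1222 191.0 286.0 ((217.4492950439453, 385.944091796875), (103.41731262207031, 97.90071105957031), 82.24689483642578)
tile_center 0.86 1111 317.0 174.0 ((541.0869750976562, 18.99304962158203), (100.15142059326172, 101.31236267089844), 85.90528869628906)
```

View pics/crop1.png

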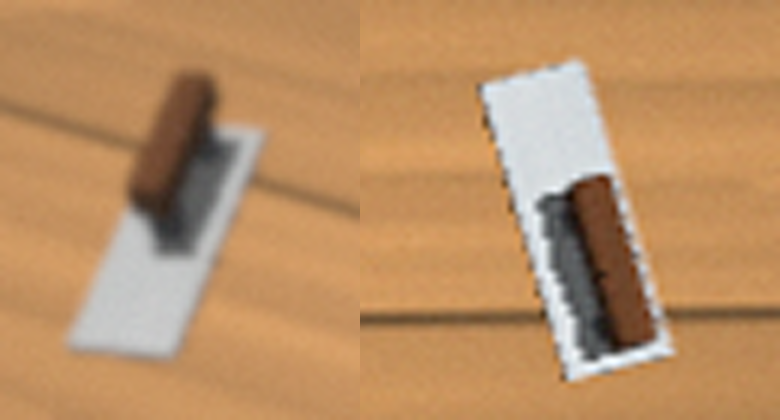

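The crop confirms the lifter: the dark handle lies toward the robot and the blade's free end points away, at yaw ≈ 13.6°. The stand's yaw is ≈ -4.2°. I'll grasp it after an IK check over the whole path.

```bash
cat >> h.py <<'E'
S0=np.array([.5955,.0095,0]); SY=np.deg2rad(-4.2); TY=.0045   # stand pose, tile y in stand
S=-1
def toolrot(L): return L*R.from_matrix(np.array([[0,S,0],[S,0,0],[0,0,-1.]]).T)
def pose(grip,yaw,pitch=0.):
    L=R.from_euler("z",yaw)*R.from_euler("y",-pitch)
    return np.array(grip)+L.apply([0,0,.006]), toolrot(L).as_quat(scalar_first=True)
def tip(x,z,deg,y=None,off=0.):   # blade free end (underside), stand frame
    p=np.deg2rad(deg); L=R.from_euler("z",SY)*R.from_euler("y",-p)
    t=S0+R.from_euler("z",SY).apply([x,TY if y is None else y,z])
    return pose(t+L.apply([-.1-off,0,.035]),SY,p)
def arc(th,s,deg,off=0.):  # tip on tile underside, pivot (-.002,.030)
    a=np.deg2rad(th); return tip(-.002-s*np.cos(a),.030-.0025+s*np.sin(a),deg,off=off)
G=np.array([.4565,-.366,.035]); GY=np.deg2rad(13.57)
E
python3 - <<'E'
import h; from h import *
for s in (1,-1):
    h.S=s
    for n,(p,q) in dict(g=pose(G,GY),ap=tip(-.16,.02,3),ins=tip(-.078,.02,3),a45=arc(45,.078,15),a90=arc(90,.078,25),a110=arc(110,.078,30)).items():
        j=inverse_kinematics(p,q); print(s,n,None if j is None else np.round(j,2))
E
```

```text
1 g [-0.79  0.45  1.75 -0.    0.94 -2.6 ]
1 ap [-0.11  0.09  2.27  0.    0.72 -1.61]
1 ins [-0.1   0.2   2.12  0.    0.76 -1.6 ]
1 a45 [-0.11  0.07  2.19  0.02  0.62 -1.62]
1 a90 [-0.11  0.1   2.23  0.04  0.38 -1.64]
1 a110 [-0.11  0.15  2.27  0.09  0.2  -1.69]
-1 g [-0.79  0.45  1.75 -0.    0.94  0.54]
-1 ap [-0.11  0.09  2.27  0.    0.72  1.53]
-1 ins [-0.1   0.2   2.12  0.    0.76  1.54]
-1 a45 [-0.11  0.07  2.19  0.02  0.62  1.52]
-1 a90 [-0.11  0.1   2.23  0.04  0.38  1.5 ]
-1 a110 [-0.11  0.15  2.27  0.09  0.2   1.45]
```

```bash
python3 - <<'E'
from h import *
gripper_to(.06)
p,q=pose(G,GY); r.move_to(p+[0,0,.12],q)
r.move_l(p,vel=.1,guard=8); gripper_to(0.0,f_grip=60); print(telemetry.current_ee_pos()-p,telemetry.current_opening())
r.move_l(p+[0,0,.12],vel=.12)
p,q=tip(-.16,.12,3); r.move_to(p,q)
p,q=tip(-.16,.02,3); r.move_l(p,vel=.1)
print(telemetry.current_opening(),telemetry.current_wrist_force().round(2),telemetry.current_t())
for c in ("scene","top"):
    im=vision.snapshot(c); cv2.imwrite(f"pics/{c}1.png",im[:,:,::-1])
    print(c,[(round(d["score"],2),np.round(d["at"],4).tolist()) for d in models.mark_of("lifter_grip",c)[:2]])
L=R.from_euler("z",SY)*R.from_euler("y",-np.deg2rad(3)); print("expected grip",p-L.apply([0,0,.006]))
im=cv2.imread("pics/top1.png"); 
t=S0+R.from_euler("z",SY).apply([[-.16,TY-.025,.022],[-.16,TY+.025,.022],[-.2,TY+.025,.022],[-.2,TY-.025,.022],[-.101,TY-.05,.038],[-.101,TY+.05,.038],[-.068,-.19,.03],[-.068,.19,.03]])
a=[]
for c,(x0,y0) in (("top",(255,145)),("scene",(235,170))):
    im=cv2.imread(f"pics/{c}1.png"); cr=cv2.resize(im[y0:y0+110,x0:x0+130],None,fx=6*.5,fy=3,interpolation=2)
    for u,v in project(t,c): cv2.circle(cr,(int((u-x0+.5)*3),int((v-y0+.5)*3)),2,(0,0,255),-1)
    a.append(cr)
cv2.imwrite("pics/crop2.png",np.hstack(a))
E
```

```text
[ 1.03566461e-04 -2.93173790e-04  7.39459268e-05] 0.01957375607648414
0.01907758568921884 [-0.    0.44 -0.97] 10.6
scene [(0.89, [0.3345, 0.0328, 0.0519])]
top []
expected grip [0.33483765 0.03315396 0.04971844]
```

View pics/crop2.png

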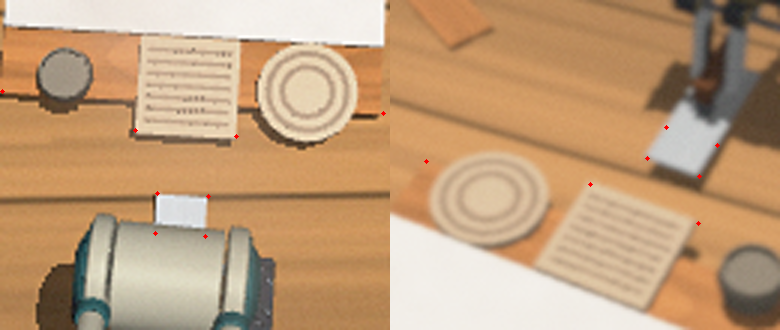

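The projected points fall on the blade tip and the tile's front edge in both views, within about 2 mm. Inserting the blade and raising the tile.

```bash
python3 - <<'E'
from h import *
p,q=tip(-.077,.02,3); print("guard",r.move_l(p,q,vel=.06,guard=6), telemetry.current_wrist_force().round(2))
for th in range(0,46,9):
    p,q=arc(th,.075,3+th*.19); r.move_l(p,q,vel=.06); print(th,telemetry.current_wrist_force().round(2),round(telemetry.current_t(),2))
a=[]
for c,(x0,y0) in (("top",(255,130)),("scene",(235,170))):
    im=vision.snapshot(c)[:,:,::-1]; a.append(cv2.resize(im[y0:y0+110,x0:x0+130],None,fx=3,fy=3,interpolation=2))
cv2.imwrite("pics/crop3.png",np.hstack(a))
E
```

```text
guard False [ 0.3   0.48 -2.27]
0 [ 0.66  0.48 -2.36] 12.61
9 [ 0.05  0.43 -2.62] 12.9
18 [-0.75 -0.31 -3.26] 13.19
27 [-0.44 -0.91 -1.57] 13.48
36 [ 0.32  1.08 -3.23] 13.78
45 [-1.38  0.12 -2.48] 14.08
```

View pics/crop3.png

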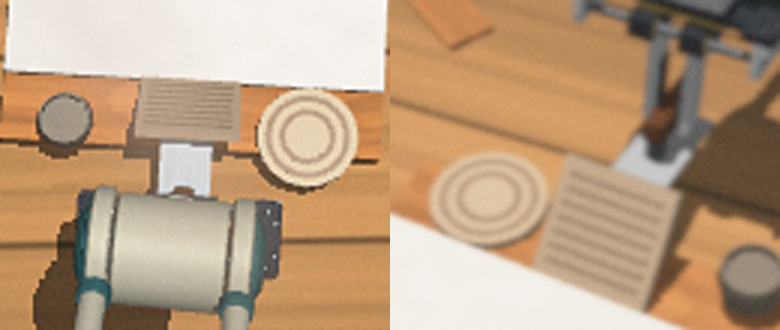

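The tile stands at about 45° on the blade tip and is square to the step. The disc hasn't moved. Tipping it over now.

```bash
python3 - <<'E'
from h import *
for th in (54,63,72,81,90,96,102,108):
    p,q=arc(th,.075,min(20,3+th*.19)); r.move_l(p,q,vel=.05 if th<85 else .03); print(th,telemetry.current_wrist_force().round(2),round(telemetry.current_t(),2))
r.hold(.5)
a=[]
for c,(x0,y0) in (("top",(255,90)),("scene",(220,190))):
    im=vision.snapshot(c)[:,:,::-1]; a.append(cv2.resize(im[y0:y0+130,x0:x0+130],None,fx=3,fy=3,interpolation=2))
    print(c,[(round(d["score"],2),np.round(d["at"],4).tolist()) for d in models.mark_of("tile_center",c)[:3]])
cv2.imwrite("pics/crop4.png",np.hstack(a))
E
```

```text
54 [ 0.1   0.46 -3.02] 14.53
63 [-0.74  0.38 -3.48] 14.88
72 [-0.8  -0.42 -1.54] 15.23
81 [-0.56  0.07 -2.27] 15.61
90 [-0.27 -0.05 -2.01] 16.15
96 [ 0.46  0.24 -1.97] 16.56
102 [-1.37 -0.4  -1.45] 16.97
108 [ 0.46  0.68 -1.9 ] 17.38
top [(0.94, [0.6466, 0.0082, 0.0412]), (0.82, [0.2165, 0.3931, 0.0026])]
scene [(0.79, [0.6551, 0.0115, 0.0363]), (0.6, [0.2151, 0.3944, 0.0035])]
```

View pics/crop4.png

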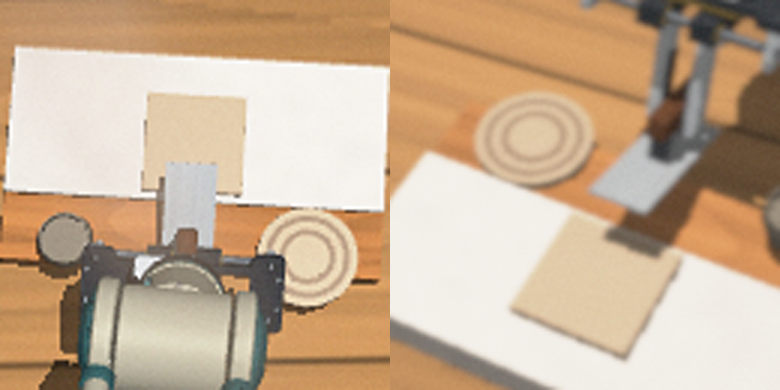

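The tile now lies on the slab, smooth side up, with its centre about 55 mm behind the step. Putting the lifter back on its original spot.

```bash
python3 - <<'E'
from h import *
p,q=tip(-.1,.14,10); r.move_l(p,q,vel=.1)
p,q=pose(G,GY); r.move_to(p+[0,0,.1],q)
print(telemetry.current_wrist_force().round(2))
print("guard",r.move_l(p+[0,0,.0005],vel=.07,guard=5),(telemetry.current_ee_pos()-p).round(4))
gripper_to(.04); r.hold(.2); r.move_l(telemetry.current_ee_pos()+[0,0,.13],vel=.12)
r.movej([1.023,.276,1.505,0,1.361,-.121]); r.hold(.3)
a=[]
for c,(x0,y0) in (("top",(290,90)),("scene",(160,150))):
    im=vision.snapshot(c)[:,:,::-1]; a.append(cv2.resize(im[y0:y0+170,x0:x0+180],None,fx=2.2,fy=2.2,interpolation=2))
    for t in("tile_center","disc_center","lifter_grip"): print(c,t,[(round(d["score"],2),np.round(d["at"],4).tolist()) for d in models.mark_of(t,c)[:2]])
cv2.imwrite("pics/crop5.png",np.hstack(a)); print(telemetry.current_t())
E
```

```text
[-0.33 -0.37 -1.4 ]
guard False [ 0.0003 -0.0003  0.001 ]
top tile_center [(0.61, [0.2203, 0.3966, 0.0038]), (0.59, [0.6485, 0.0076, 0.04])]
top disc_center [(0.88, [0.5325, -0.0962, 0.0323])]
top lifter_grip [(0.67, [0.4554, -0.3665, 0.0351])]
scene tile_center [(0.95, [0.2187, 0.3927, 0.0029]), (0.82, [0.6575, 0.0138, 0.0397])]
scene disc_center [(0.49, [0.5925, 0.011, -0.002])]
scene lifter_grip [(0.63, [0.4569, -0.3671, 0.0356])]
28.4917
```

View pics/crop5.png

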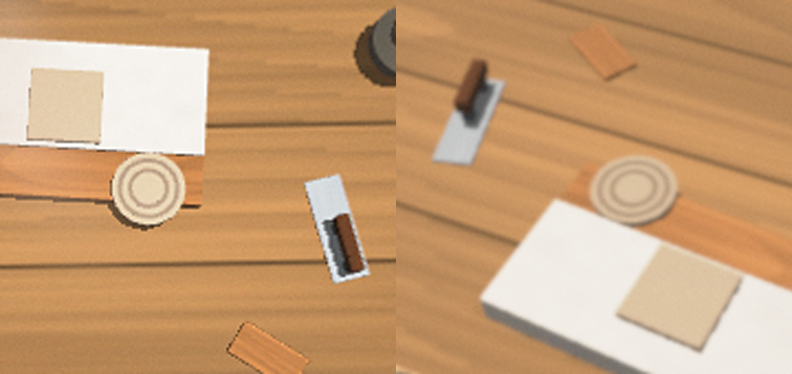

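The tile is flat on the slab with its smooth side up, in the top view at crop (65,105). The lifter lies flat on the bench and the disc is in place. Handing in.

```bash
python3 -c "
from plant import r
r.sign_off()"
```

```text
the job is handed in; nothing more can be done
```

I flipped the square tile onto the plaster slab with the lifter, laid the lifter back on its original spot on the bench, and handed the job in. The last clock reading was about 28.5 s, against the 58 s limit. The sign-off gives no verdict.

**How it went:** I gripped the lifter by its handle and slid the blade about 24 mm under the tile's overhanging edge. Raising the blade tip along an arc took the tile past vertical, and it fell onto the slab. The mid-lift picture showed the tile at roughly 45°, resting on the blade tip. Only the blade was near the tile in the pictures I took.

**Last checks:**
- **Tile:** it lies flat with its smooth side up. The two cameras put its centre about 53 to 61 mm behind the step, and its height at 0.040 m.
- **Lifter:** it lies flat, with the grip point about 0.035 m above the bench and well clear of the tile.
- **Round tile:** the top camera measured it at most about 6 mm from its first reading, which is close to measuring error, and it looks unmoved in the pictures.
- **Arm:** it is back at its start pose, touching nothing.

**Disagreements:** the two cameras differed by about 9 mm in x and 6 mm in y on the flipped tile's position; either value is well inside the allowed range. The scene camera's last detection of the round tile had a low score (0.49) and fell on the stand's origin, so I disregarded it. I did not read the contact force between lifter and tile directly. I relied on the mid-lift picture for that.

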